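Start the mug warmer

ROBOT

A 6-joint arm with a two-finger parallel gripper is mounted at the origin on the work surface; the furniture and walls round the work are solid. World frame = base frame: x ahead of the robot, y to its left, z up, the work surface at z = 0. Lengths are in m, angles in rad, forces in N, time in s.
With the tool pointing down it reaches from about 0.375 to 0.925 m from the base axis. Payload 5.7 kg.
Tool frame: the origin (TCP) lies at the very end of the fingers, on their centre line; the grasp point (between the pads) lies 19 mm behind it; z points along the fingers, y is the line along which they close (so a half turn about z gives the same grasp; the last joint's range is limited). The gripper opens to 88 mm and grips with 3 to 60 N. Pads are 20 mm wide; open, the fingers measure 115 mm over their backs; the gripper's body (75 mm by 178 mm) begins 61 mm behind the grasp point.
Start: joints at [1.179, 0.359, 1.51, -0, 1.272, -0.115], TCP at [0.164, 0.577, 0.223] pointing down, gripper open.
Joint ranges: [-2.97, 2.97], [-1.01, 2.36], [0.21, 2.38], [-0.96, 4.11], [0.2, 2.71], [-2.98, 2.98]. Speed limits (rad/s): [2.39, 2.39, 3.14, 3.14, 3.14, 3.14].

INTERFACE

Orientations are given as a rotation vector (axis times angle).
In Python, from workcell import env gives the robot as it stands. The module is installed in compiled form; this text tells all that it offers.
- The arm moves only by the tool drive_tool, never from a script. Its argument "rows" is a list of rows, each an object with "translation": the shift along the tool's x, y, z in m, a list of three; "roll": the turn about the tool's z in rad. In form: [{"translation": [x, y, z], "roll": roll}, ...]. A call has exactly 10 rows; each row is the pose to reach, as a shift and turn from the pose commanded when the call began, along the tool's axes at that moment; what a row does not reach only later rows make up. A row lasts 1/10 s, in which the tool goes at most 50 mm and 8.59 degrees, less where a joint would pass 70% of its speed; a pose out of reach is approached as far as the arm can. A call with a gripper value outside its range is refused whole. "jaw" is the finger opening in m, from 0 to 0.0878, set as the call begins (left out, the last holds). The fingers move at their own pace and stop on an object; "squeeze" is the grip in N (left out, the last holds). Time passes only in rows, so rows that repeat a pose let the fingers close, or fill a call up. It gives the time, the measured TCP pose, the force, the opening and the grip force at its end, in the units of the state.
- env.observe(): the state, without advancing time (a new reading comes with each control period).
- env.grab_frame(name): name is "scene" or "top" or "wrist"; returns the picture (384x512x3 uint8, red, green, blue); there is no depth.
- env.get_calibration(name): a dict with "intrinsics" (3x3 intrinsics, pixels), "R" (3x3) and "t" (3): a world point X has camera coordinates R X + t; the wrist camera has in their place "hand_eye" (4x4, takes a point from camera to tool coordinates, whose origin is the TCP and whose axes are the flange's). Camera axes: x right, y down, z forward; pixel columns grow to the right and rows downward; lengths in m; the calibration is good to about 2 mm. A picture is of the moment at which its call begins: read the wrist's pose just before it. get_calibration takes no time and is no camera call.
- env.hand_in(): hands the job in; it is judged then, once.
The state is a dict: "clock": time; "joint_pos": joint angles; "qvel": joint speeds; "joint_efforts": joint torques, N m; "tcp_pos": TCP position; "ee_rot": TCP orientation; "ft_force": force on the tool from outside, world axes, zero at the start; "moment": the same for the moment, N m; "opening": finger opening in m; "grasp_force": force on a finger pad.
Only numpy, scipy, OpenCV 4.12 (cv2) and the standard library are available. Lean on these libraries where they do the work, as an engineer would, in place of code of your own. Each camera call takes 0.05 s, during which the arm holds its last target. There are 200 camera calls.

TASK

Pre-warm the mint-green mug: slide it along the black glass of the mug warmer, without lifting it or tipping it, until it stands upright inside the white ring, near the ring's middle. Only then start the warmer by pressing its keys one at a time, each right down and released before the next: green, then yellow, then blue. Do not press the red key, and leave the tin and the two coffee capsules where they are.

Things in the scene. Friction and masses are not known exactly. Their poses are not given: they have to be found in the camera images.
- warmer_glass (a point): centre of the top of the mug warmer's flat, slippery black glass (friction about 0.12), 128 (x) x 284 (y) mm, 24 mm above the table. The warmer is white, fixed to the table, 196 (x) x 300 (y) mm; x points away from its key console, y along it (left seen from the console's side), z up. The console, 52 mm wide with its top 46 mm above the table, runs along the near (-x) edge, its line of keys 95 mm from here
- ring_center (a point): centre of the thin white ring printed on the glass (outer diameter 118, inner 110 mm), at the height of the glass; it lies in the left or the right half of the glass
- mug_center (a point): centre of the loose mint-green mug's round bowl, half-way up, 51 mm above its underside; z is the mug's upright axis, -y points to its handle. Bowl 80 mm across, walls almost straight, 102 mm high, about 0.25 kg (0.17 to 0.35), empty and open: clear inside for at least 44 mm across and 90 mm deep. It starts on the glass, in the half where the ring is not
- green_key_top (a point): centre of the top face of the green round key (26 mm across), when up 60 mm above the table and 10 mm proud of its black collar (42 mm across). Four such keys stand 50 mm apart in a row on the console, in an order that varies
- yellow_key_top (a point): centre of the top face of the yellow round key (26 mm across), when up 60 mm above the table and 10 mm proud of its black collar (42 mm across). Four such keys stand 50 mm apart in a row on the console, in an order that varies
- blue_key_top (a point): centre of the top face of the blue round key (26 mm across), when up 60 mm above the table and 10 mm proud of its black collar (42 mm across). Four such keys stand 50 mm apart in a row on the console, in an order that varies
- red_key_top (a point): centre of the top face of the red round key (26 mm across), when up 60 mm above the table and 10 mm proud of its black collar (42 mm across). Four such keys stand 50 mm apart in a row on the console, in an order that varies
- green_key (a joint): travel of the green spring key in m: 0 up, 0.006 right down; it goes straight down, needs about 1.5 N to start and 5 N to be fully down, and springs back when let go
- yellow_key (a joint): travel of the yellow spring key in m: 0 up, 0.006 right down; it goes straight down, needs about 1.5 N to start and 5 N to be fully down, and springs back when let go
- blue_key (a joint): travel of the blue spring key in m: 0 up, 0.006 right down; it goes straight down, needs about 1.5 N to start and 5 N to be fully down, and springs back when let go
- red_key (a joint): travel of the red spring key in m: 0 up, 0.006 right down; it goes straight down, needs about 1.5 N to start and 5 N to be fully down, and springs back when let go
- tin: bystander: loose short food tin, 76 mm across, 58 mm high, on the table to the left of the warmer, beyond the capsules; origin at the centre of its underside
- capsule_blue: bystander: loose blue coffee capsule, 36 mm across, 28 mm high, on the table to the left of the warmer; origin at the centre of its underside
- capsule_gold: bystander: loose gold coffee capsule, 36 mm across, 28 mm high, on the table to the left of the warmer, nearer the robot; origin at the centre of its underside
- mug: the same mug; origin level with its underside, 17 mm from the bowl's axis toward the handle. The handle sticks out to 75 mm from the bowl's axis, is up to 30 mm wide, 11 to 91 mm above the underside, and starts pointing away from the console, within about 30 degrees
There are look-alikes about, which are no part of the job. Leave any pink look-alike of the mug alone.

How it is judged:
On the way, in this order (a step that is already met when the one before it is completed fails the run):
1. the mug stands upright and still inside the white ring (horizontal distance between mug_center and ring_center below 0.016 m and angle between mug_center's own z axis and vertical below 0.1 rad and linear speed of mug below 0.02 m/s), for 0.2 s.
2. the green key is pressed right down, the other keys up, the mug in the ring (horizontal distance between mug_center and ring_center below 0.016 m and value of joint green_key above 0.0045 m and value of joint each of yellow_key, blue_key, red_key below 0.002 m), for 0.05 s.
3. the yellow key is pressed right down, the other keys up, the mug in the ring (horizontal distance between mug_center and ring_center below 0.016 m and value of joint yellow_key above 0.0045 m and value of joint each of green_key, blue_key, red_key below 0.002 m), for 0.05 s.
4. the blue key is pressed right down, the other keys up, the mug in the ring (horizontal distance between mug_center and ring_center below 0.016 m and value of joint blue_key above 0.0045 m and value of joint each of green_key, yellow_key, red_key below 0.002 m), for 0.05 s.
At the end, for the whole second after the job is handed in: The mug stands upright (within 0.1 rad) and still on the glass, its centre within 16 mm of the ring's centre, so that its foot is inside the ring; all four keys are up again (under 1.5 mm); the tin and both capsules are within 25 mm of where they stood (all of step 1 and z of mug_center in the frame of warmer_glass below 0.055 m and value of joint each of green_key, yellow_key, blue_key, red_key below 0.0015 m and distance of each of tin, capsule_blue, capsule_gold from where it was at the start of the episode below 0.025 m); the robot touches nothing.
It fails at once if the red key is pressed (3 mm or more) (value of joint red_key above 0.003 m).
It fails at once if a key is pressed (3 mm or more) before the mug is in the ring (horizontal distance between mug_center and ring_center above 0.025 m and value of joint any of green_key, yellow_key, blue_key, red_key above 0.003 m).
It fails at once if two keys are down together (both over 3 mm) (value of joint each of green_key, yellow_key above 0.003 m or value of joint each of green_key, blue_key above 0.003 m or value of joint each of green_key, red_key above 0.003 m or value of joint each of yellow_key, blue_key above 0.003 m or value of joint each of yellow_key, red_key above 0.003 m or value of joint each of blue_key, red_key above 0.003 m).
It fails at once if the mug is lifted off the glass by more than 10 mm or tipped by more than 0.35 rad (z of mug_center in the frame of warmer_glass above 0.061 m or angle between mug_center's own z axis and vertical above 0.35 rad).
It fails at once if the tin or a capsule is shoved more than 25 mm (distance of any of tin, capsule_blue, capsule_gold from where it was at the start of the episode above 0.025 m).
It also fails if it takes over 54 s, if anything falls off the work surface, if the arm or the gripper's body presses on something with over 40 N, if the wrist force passes 120 N, or if a joint passes its speed limit or range.

## Working session

There is one attempt and no reset: what is moved stays moved. The work goes in short steps, Python scripts to look and compute and a tool call to move; the robot and the scene stay as the last step left them, time stands still between calls to the robot, and variables do not carry over. Pictures are saved under pics/ and viewed, at most 10 in all, crops included, and the job is handed in when it is done.

Besides the shell and the picture viewer there is one more tool, called after ">>>" as name(argument=value, ...), one argument or row to a line, values as JSON. drive_tool: Moves the arm, as the interface text tells. Its arguments: {"type":"object","properties":{"rows":{"type":"array","items":{"type":"object","properties":{"translation":{"type":"array","items":{"type":"number"}},"roll":{"type":"number"}}}},"jaw":{"type":"number"},"squeeze":{"type":"number"}},"required":["rows"]}

```bash
mkdir -p pics; python3 - <<'E'
from workcell import env
import cv2,numpy as np
s=env.observe();print(s)
a=env.grab_frame("top");b=env.grab_frame("scene")
cv2.imwrite("pics/top0.png",a[:,:,::-1]);cv2.imwrite("pics/scene0.png",b[:,:,::-1])
for n in("top","scene","wrist"):print(n,env.get_calibration(n))
E
```

```text
{'clock': 0.0, 'joint_pos': array([ 1.17887827e+00,  3.59489399e-01,  1.51138193e+00, -1.04790962e-05,
        1.27248490e+00, -1.15113086e-01]), 'qvel': array([ 3.09667696e-04,  1.82567654e-04,  9.36851420e-04, -8.04540901e-05,
       -1.24898261e-03, -4.54432169e-05]), 'joint_efforts': array([ 1.67268223e-03, -5.15373838e+01, -2.70727408e+01,  6.78072707e-02,
        3.50140629e-02, -1.65261022e-04]), 'tcp_pos': array([0.16373587, 0.5765428 , 0.22183809]), 'ee_rot': array([-4.33352786e-01, -3.11112270e+00,  2.68524106e-03]), 'ft_force': array([ 0.39181352, -0.552691  , -0.16291637]), 'moment': array([-0.06432658,  0.03554235,  0.00963201]), 'grasp_force': 0.0, 'opening': 0.08794724681779702}
top {'intrinsics': array([[434.60242684,   0.        , 256.33652125],
       [  0.        , 434.60242684, 194.8063781 ],
       [  0.        ,   0.        ,   1.        ]]), 'R': array([[-0.13056049, -0.99142917,  0.00470637],
       [-0.9690816 ,  0.12661223, -0.21177865],
       [ 0.20936765, -0.03221078, -0.97730632]]), 't': array([0.34777908, 0.40788482, 0.88825643])}
scene {'intrinsics': a
[... 184 characters left out ...]
2051618,  0.00899783],
       [-0.46634492,  0.31578356, -0.82631904],
       [ 0.67516677, -0.47648079, -0.56313043]]), 't': array([0.49690221, 0.1813439 , 0.87682779])}
wrist {'intrinsics': array([[344.97800727,   0.        , 256.96678697],
       [  0.        , 344.97800727, 188.85621941],
       [  0.        ,   0.        ,   1.        ]]), 'hand_eye': array([[ 1.54351404e-03, -9.56441451e-01, -2.91920142e-01,
         7.96413006e-02],
       [ 9.99998317e-01,  1.76572429e-03, -4.97740448e-04,
         2.16673176e-04],
       [ 9.91510081e-04, -2.91918882e-01,  9.56442567e-01,
        -1.62764538e-01],
       [ 0.00000000e+00,  0.00000000e+00,  0.00000000e+00,
         1.00000000e+00]])}
```

View pics/top0.png

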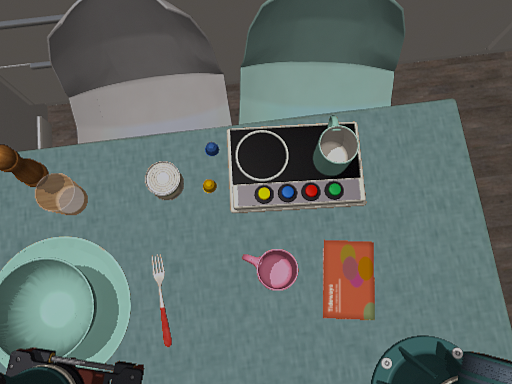

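View pics/scene0.png

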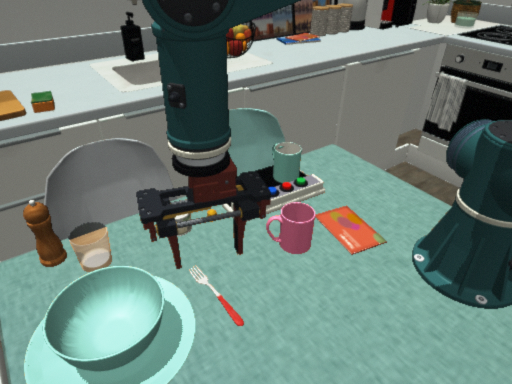

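The top view shows:
- **Mint mug:** about (337,150), on the right half of the glass, handle pointing up at (334,122).
- **Ring:** (262,155).
- **Keys:** yellow (264,193), blue (288,192), red (311,191), green (335,189).
- **Look-alikes:** pink mug (277,269), mint bowl (45,305), tumbler (60,195). The capsules at (212,149) and (209,185) are blue and gold like two of the keys.

I choose the mint mug on the glass, and will check that with a crop.

```bash
cat > h.py <<'E'
import numpy as np,cv2
from workcell import env
def ray(n,uv,z,pose=None):
    c=env.get_calibration(n);K=c["intrinsics"];d=np.linalg.inv(K)@[uv[0],uv[1],1]
    if n=="wrist":
        R0=cv2.Rodrigues(np.array(pose[1]))[0];H=c["hand_eye"]
        o=R0@H[:3,3]+pose[0];d=R0@H[:3,:3]@d
    else: o=-c["R"].T@c["t"];d=c["R"].T@d
    return o+d*(z-o[2])/d[2]
def blobs(img,lo,hi,roi,amin=30):
    x0,y0,x1,y1=roi;h=cv2.cvtColor(img[y0:y1,x0:x1],cv2.COLOR_RGB2HSV)
    m=cv2.inRange(h,np.array(lo),np.array(hi))
    n,_,st,ce=cv2.connectedComponentsWithStats(m)
    return [(ce[i]+[x0,y0],st[i]) for i in range(1,n) if st[i][4]>=amin],m
E
python3 - <<'E'
from h import *
a=cv2.imread("pics/top0.png")[:,:,::-1].copy()
roi=(222,112,372,216)
cv2.imwrite("pics/crop0.png",cv2.resize(a[112:216,222:372,::-1],None,fx=5,fy=5,interpolation=cv2.INTER_CUBIC))
for n,lo,hi in(("yel",(20,120,100),(35,255,255)),("blue",(100,120,60),(125,255,255)),("red",(0,150,100),(8,255,255)),("red2",(172,150,100),(180,255,255)),("green",(55,150,50),(85,255,255))):
    for c,s in blobs(a,lo,hi,(225,175,365,215))[0]: print(n,c,s,ray("top",c,.06).round(4))
# glass
b,m=blobs(a,(0,0,0),(180,255,45),roi)
for c,s in b: print("dark",c,s)
# ring: white pixels inside left half of glass
b,m=blobs(a,(0,0,110),(180,70,255),(230,128,292,183))
for c,s in b: print("white",c,s, ray("top",c,.024).round(4), ray("top",(c[0],c[1]),.024))
for uv in((262,155),(337,147)): print(ray("top",uv,.024 if uv[0]<300 else .126))
E
```

```text
yel [263.60655738 192.99180328] [ 33  12  12  13 122] [0.4479 0.2767 0.06  ]
blue [287.192 191.48 ] [ 56  11  13  12 125] [0.4447 0.227  0.06  ]
red [310.7699115 190.2300885] [ 80  10  12  12 113] [0.4409 0.1773 0.06  ]
green [334.24193548 189.08064516] [103   8  13  13 124] [0.4369 0.1277 0.06  ]
dark [293.55061019 155.6816224 ] [   8   13  130   60 2786]
dark [350.08333333 126.52083333] [121  12  12   9  48]
dark [261.47920328 155.04745167] [  16   21   48   45 1707]
dark [332.88636364 191.09848485] [103  69  18  19 132]
dark [309.89312977 192.66412214] [ 79  71  19  18 131]
dark [287.55752212 193.53982301] [ 56  72  19  18 113]
dark [265.58064516 194.65591398] [33 74 18 18 93]
white [243.1875 128.3125] [ 0  0 33  2 48] [0.6101 0.3006 0.024 ] [0.61009465 0.30055028 0.024     ]
white [261.94857143 155.28857143] [  6   2  53  51 350] [0.5415 0.267  0.024 ] [0.54150737 0.26696044 0.024     ]
white [230.39393939 165.43939394] [ 0 13  3 42 66] [0.5272 0.3395 0.024 ] [0.52724818 0.33952312 0.024     ]
[0.54215863 0.26675707 0.024     ]
[0.50778636 0.12211196 0.126     ]
```

View pics/crop0.png

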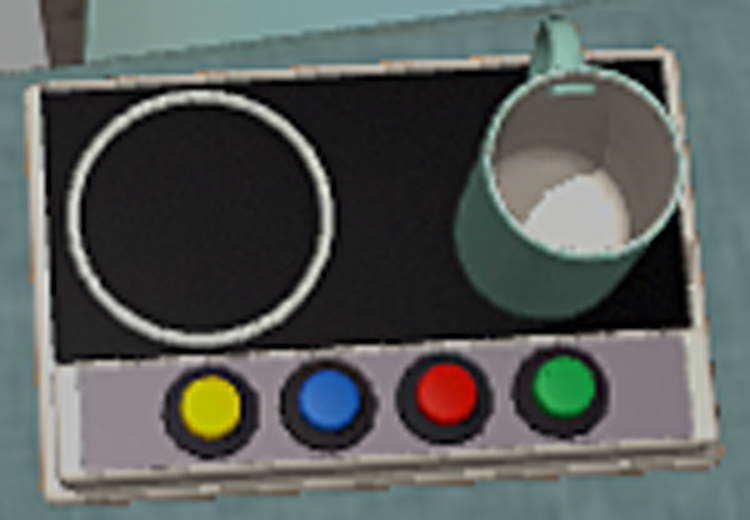

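The crop confirms the mint mug on the right half, with its rim centre at crop (585,162), which is pixel (339,144). Its handle points away from the console. The keys come out 50 mm apart and the ring is on the left half.

```bash
python3 - <<'E'
from h import *
print("rim",[ray("top",(222+u/5,112+v/5),.126).round(4) for u,v in((585,162),(484,160),(688,165),(590,66),(580,258))])
s=env.observe();R=cv2.Rodrigues(s["ee_rot"])[0];print(R.round(4),s["tcp_pos"])
ax=np.array([.011,.149]);ax/=np.linalg.norm(ax);print("warmer y",ax,"glass",np.array([.4427,.2021])+.095*np.array([ax[1],-ax[0]]))
E
```

```text
rim [array([0.5126, 0.1172, 0.126 ]), array([0.5187, 0.1572, 0.126 ]), array([0.5061, 0.0766, 0.126 ]), array([0.5525, 0.1083, 0.126 ]), array([0.4736, 0.126 , 0.126 ])]
[[-9.619e-01  2.733e-01 -6.000e-04]
 [ 2.733e-01  9.619e-01 -1.500e-03]
 [ 2.000e-04 -1.600e-03 -1.000e+00]] [0.16374039 0.57658884 0.22190286]
warmer y [0.07362514 0.99728599] glass [0.53744217 0.19510561]
```

>>> drive_tool(
  rows=[
    {"translation": [-0.04, -0.03, 0], "roll": -0.087},
    {"translation": [-0.08, -0.06, 0], "roll": -0.087},
    {"translation": [-0.12, -0.09, 0], "roll": -0.087},
    {"translation": [-0.16, -0.12, 0], "roll": -0.087},
    {"translation": [-0.2, -0.15, 0], "roll": -0.087},
    {"translation": [-0.24, -0.18, 0], "roll": -0.087},
    {"translation": [-0.28, -0.21, 0], "roll": -0.087},
    {"translation": [-0.32, -0.24, 0], "roll": -0.087},
    {"translation": [-0.36, -0.27, 0], "roll": -0.087},
    {"translation": [-0.4, -0.3, 0], "roll": -0.087},
  ],
  jaw=0.01,
  squeeze=5,
)

```text
clock: 1.1
tcp_pos: [0.4674, 0.1773, 0.2225]
ee_rot: [-0.298, -3.127, 0.0]
ft_force: [0.9, 0.2, -0.1]
opening: 0.0123
grasp_force: 0.0
```

```bash
cat >> h.py <<'E'
def go(x,y,z):
    s=env.observe();R=cv2.Rodrigues(s["ee_rot"])[0]
    print("tcp",s["tcp_pos"].round(4),"yaxis",R[:2,1].round(4),"tz",R[:,2].round(4),"shift",(R.T@(np.array([x,y,z])-s["tcp_pos"])).round(4),"t",s["clock"],s["opening"])
E
python3 -c "
from h import *
go(.5126,.1172,.20)"
```

```text
tcp [0.4674 0.1773 0.2225] yaxis [0.1888 0.982 ] tz [-3.e-04  0.e+00 -1.e+00] shift [-0.0557 -0.0505  0.0225] t 1.1 0.01227704725326154
```

Commanded poses track well. I'll go above the mug and check with the wrist camera.

>>> drive_tool(
  rows=[
    {"translation": [-0.02, -0.02, 0], "roll": 0},
    {"translation": [-0.04, -0.04, 0], "roll": 0},
    {"translation": [-0.0557, -0.0505, 0], "roll": 0},
    {"translation": [-0.0557, -0.0505, 0], "roll": 0},
    {"translation": [-0.0557, -0.0505, 0], "roll": 0},
    {"translation": [-0.0557, -0.0505, 0], "roll": 0},
    {"translation": [-0.0557, -0.0505, 0], "roll": 0},
    {"translation": [-0.0557, -0.0505, 0], "roll": 0},
    {"translation": [-0.0557, -0.0505, 0], "roll": 0},
    {"translation": [-0.0557, -0.0505, 0], "roll": 0},
  ],
)

```text
clock: 2.1
tcp_pos: [0.5118, 0.1194, 0.2227]
ee_rot: [0.297, 3.127, -0.0]
ft_force: [0.1, 0.0, -0.2]
opening: 0.0102
grasp_force: 0.0
```

```bash
python3 - <<'E'
from h import *
go(.5126,.1172,.20)
s=env.observe();p=(s["tcp_pos"],s["ee_rot"]);np.save("p1.npy",np.array(p))
a=env.grab_frame("wrist");cv2.imwrite("pics/w1.png",a[:,:,::-1])
# predicted rim centre pixel
c=env.get_calibration("wrist");H=np.linalg.inv(c["hand_eye"]);R=cv2.Rodrigues(p[1])[0]
for X in((.5126,.1172,.126),(.5415,.267,.024)):
    q=H[:3,:3]@(R.T@(np.array(X)-p[0]))+H[:3,3];q=c["intrinsics"]@q;print(q[:2]/q[2])
E
```

```text
tcp [0.5118 0.1194 0.2227] yaxis [0.1881 0.9821] tz [ 1.e-04 -1.e-04 -1.e+00] shift [-0.0012 -0.002   0.0227] t 2.1 0.010203204486143206
[254.33905926 190.88342244]
[397.6603961 162.979688 ]
```

View pics/w1.png

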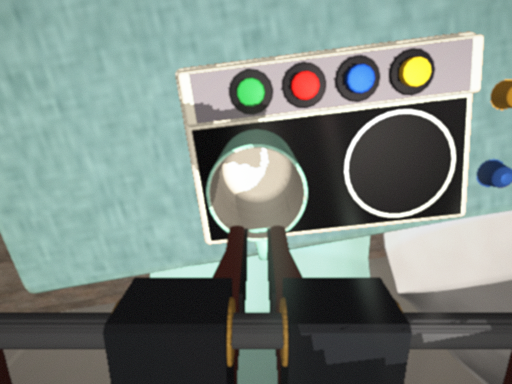

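The wrist view shows the mint mug's rim at centre (257.5,190). The ring is at about (400,163), within 3 px of the prediction. Key order from image left is green, red, blue, yellow.

```bash
python3 - <<'E'
from h import *
p=np.load("p1.npy");a=cv2.imread("pics/w1.png")[:,:,::-1].copy()
b,m=blobs(a,(0,0,150),(180,80,255),(335,102,464,222),150)
for c,s in b:
    print("ring",s,ray("wrist",(c),.024,p),ray("wrist",(335+0,0),.024,p)[:0], ray("wrist",(s[0]+335+(s[2]-1)/2,s[1]+102+(s[3]-1)/2),.024,p))
print("rim",ray("wrist",(257.5,190),.126,p),ray("wrist",(207,190),.126,p),ray("wrist",(308,190),.126,p))
for n,lo,hi in(("yel",(20,120,100),(35,255,255)),("blue",(100,120,60),(125,255,255)),("red",(0,150,100),(8,255,255)),("green",(55,150,50),(85,255,255))):
    for c,s in blobs(a,lo,hi,(200,40,450,120),150)[0]: print(n,c,s[4],ray("wrist",c,.06,p).round(4))
go(.5126,.1172,.068)
E
```

```text
ring [  0   0  90  12 543] [0.47512713 0.23948679 0.024     ] [] [0.47984632 0.25281927 0.024     ]
ring [   9    7  112  109 1765] [0.53968146 0.26841988 0.024     ] [] [0.54188909 0.26893233 0.024     ]
ring [ 51  56  78  64 480] [0.60722301 0.31216466 0.024     ] [] [0.57680939 0.29380419 0.024     ]
rim [0.51234808 0.11978239 0.126     ] [0.50494311 0.08071572 0.126     ] [0.51975032 0.15883464 0.126     ]
yel [415.75888325  71.20685279] 788 [0.4496 0.2755 0.06  ]
blue [360.          77.99311295] 726 [0.4461 0.226  0.06  ]
red [304.94897959  84.91399417] 686 [0.4428 0.1766 0.06  ]
green [246.82172702  91.40389972] 359 [0.4385 0.1239 0.06  ]
tcp [0.5118 0.1193 0.2227] yaxis [0.1883 0.9821] tz [ 1.e-04 -1.e-04 -1.e+00] shift [-0.0011 -0.002   0.1547] t 2.15 0.010288902770671574
```

>>> drive_tool(
  rows=[
    {"translation": [-0.001, -0.001, 0.02], "roll": 0},
    {"translation": [-0.001, -0.001, 0.04], "roll": 0},
    {"translation": [-0.001, -0.001, 0.06], "roll": 0},
    {"translation": [-0.001, -0.001, 0.08], "roll": 0},
    {"translation": [-0.001, -0.001, 0.1], "roll": 0},
    {"translation": [-0.001, -0.001, 0.12], "roll": 0},
    {"translation": [-0.001, -0.001, 0.135], "roll": 0},
    {"translation": [-0.001, -0.001, 0.15], "roll": 0},
    {"translation": [-0.001, -0.001, 0.155], "roll": 0},
    {"translation": [-0.001, -0.001, 0.155], "roll": 0},
  ],
)

```text
clock: 3.15
tcp_pos: [0.5122, 0.1179, 0.0671]
ee_rot: [-0.298, -3.126, 0.001]
ft_force: [0.2, 0.5, 0.8]
opening: 0.0098
grasp_force: 0.0
```

>>> drive_tool(
  rows=[
    {"translation": [0, 0, 0], "roll": 0},
    {"translation": [0, 0, 0], "roll": 0},
    {"translation": [0, 0, 0], "roll": 0},
    {"translation": [0, 0, 0], "roll": 0},
    {"translation": [0, 0, 0], "roll": 0},
    {"translation": [0, 0, 0], "roll": 0},
    {"translation": [0, 0, 0], "roll": 0},
    {"translation": [0, 0, 0], "roll": 0},
    {"translation": [0, 0, 0], "roll": 0},
    {"translation": [0, 0, 0], "roll": 0},
  ],
  jaw=0.036,
  squeeze=3,
)

```text
clock: 4.15
tcp_pos: [0.5127, 0.118, 0.0676]
ee_rot: [-0.298, -3.127, 0.0]
ft_force: [-0.1, 0.1, 0.8]
opening: 0.0363
grasp_force: 0.0
```

```bash
python3 -c "
from h import *
go(.5416,.268,.068);print(env.observe()['grasp_force'])"
```

```text
tcp [0.5127 0.118  0.0676] yaxis [0.1886 0.982 ] tz [-1.e-04 -1.e-04 -1.e+00] shift [-1.000e-04  1.528e-01 -4.000e-04] t 4.15 0.036341050238820304
0.0
```

>>> drive_tool(
  rows=[
    {"translation": [0, 0, 0], "roll": 0},
    {"translation": [0, 0, 0], "roll": 0},
    {"translation": [0, 0, 0], "roll": 0},
    {"translation": [0, 0, 0], "roll": 0},
    {"translation": [0, 0, 0], "roll": 0},
    {"translation": [0, 0, 0], "roll": 0},
    {"translation": [0, 0, 0], "roll": 0},
    {"translation": [0, 0, 0], "roll": 0},
    {"translation": [0, 0, 0], "roll": 0},
    {"translation": [0, 0, 0], "roll": 0},
  ],
  jaw=0.044,
)

```text
clock: 5.15
tcp_pos: [0.5127, 0.118, 0.0676]
ee_rot: [-0.298, -3.127, 0.0]
ft_force: [0.3, 0.6, -1.0]
opening: 0.0426
grasp_force: 2.9
```

>>> drive_tool(
  rows=[
    {"translation": [0, 0.002, 0], "roll": 0},
    {"translation": [0, 0.006, 0], "roll": 0},
    {"translation": [0, 0.012, 0], "roll": 0},
    {"translation": [0, 0.02, 0], "roll": 0},
    {"translation": [0, 0.03, 0], "roll": 0},
    {"translation": [0, 0.04, 0], "roll": 0},
    {"translation": [0, 0.05, 0], "roll": 0},
    {"translation": [0, 0.06, 0], "roll": 0},
    {"translation": [0, 0.07, 0], "roll": 0},
    {"translation": [0, 0.08, 0], "roll": 0},
  ],
)

```text
clock: 6.15
tcp_pos: [0.5279, 0.1974, 0.0676]
ee_rot: [-0.297, -3.127, 0.0]
ft_force: [0.0, 0.2, 0.1]
opening: 0.0426
grasp_force: 2.9
```

>>> drive_tool(
  rows=[
    {"translation": [0, 0.01, 0], "roll": 0},
    {"translation": [0, 0.02, 0], "roll": 0},
    {"translation": [0, 0.03, 0], "roll": 0},
    {"translation": [0, 0.04, 0], "roll": 0},
    {"translation": [0, 0.05, 0], "roll": 0},
    {"translation": [0, 0.06, 0], "roll": 0},
    {"translation": [0, 0.066, 0], "roll": 0},
    {"translation": [0, 0.07, 0], "roll": 0},
    {"translation": [0, 0.072, 0], "roll": 0},
    {"translation": [0, 0.0728, 0], "roll": 0},
  ],
)

```text
clock: 7.15
tcp_pos: [0.5415, 0.268, 0.0676]
ee_rot: [-0.297, -3.127, 0.0]
ft_force: [-0.4, -0.8, 0.5]
opening: 0.0423
grasp_force: 2.9
```

```bash
python3 - <<'E'
from h import *
go(.5416,.268,.068);print(env.observe()['grasp_force'],env.observe()['ft_force'])
a=env.grab_frame("top");cv2.imwrite("pics/top1.png",cv2.resize(a[90:220,190:380,::-1],None,fx=4,fy=4,interpolation=cv2.INTER_CUBIC))
E
```

```text
tcp [0.5415 0.268  0.0676] yaxis [0.1885 0.9821] tz [-1.e-04 -3.e-04 -1.e+00] shift [-0.0001  0.     -0.0004] t 7.15 0.042279917372846615
2.9256441477946282 [-0.37165992 -0.80564111  0.5223417 ]
```

View pics/top1.png

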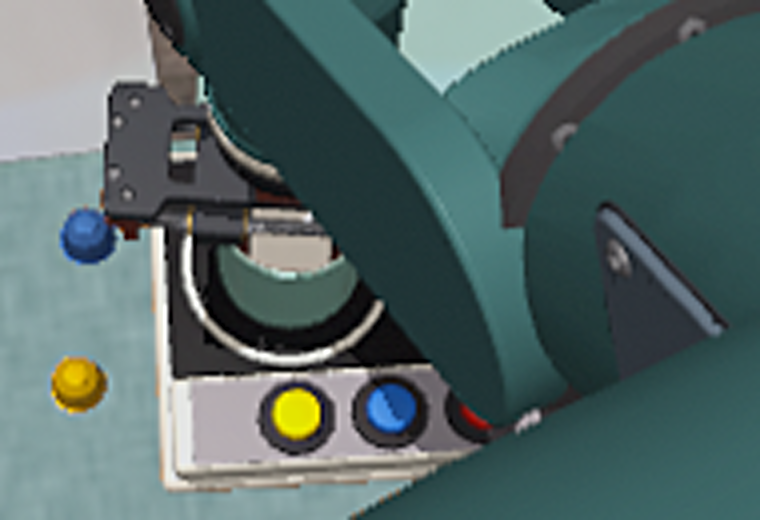

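The mug, at crop (285,270), stands inside the ring with the gripper over it; the capsules haven't moved. I'll close the fingers, rise straight up and check from the wrist.

>>> drive_tool(
  rows=[
    {"translation": [0, 0, 0], "roll": 0},
    {"translation": [0, 0, 0], "roll": 0},
    {"translation": [0, 0, 0], "roll": 0},
    {"translation": [0, 0, 0], "roll": 0},
    {"translation": [0, 0, 0], "roll": 0},
    {"translation": [0, 0, 0], "roll": 0},
    {"translation": [0, 0, 0], "roll": 0},
    {"translation": [0, 0, 0], "roll": 0},
    {"translation": [0, 0, 0], "roll": 0},
    {"translation": [0, 0, 0], "roll": 0},
  ],
  jaw=0.01,
)

```text
clock: 8.2
tcp_pos: [0.5415, 0.268, 0.0676]
ee_rot: [-0.298, -3.127, 0.0]
ft_force: [0.1, 0.7, 0.3]
opening: 0.0099
grasp_force: 0.0
```

>>> drive_tool(
  rows=[
    {"translation": [0, 0, -0.01], "roll": 0},
    {"translation": [0, 0, -0.03], "roll": 0},
    {"translation": [0, 0, -0.05], "roll": 0},
    {"translation": [0, 0, -0.07], "roll": 0},
    {"translation": [0, 0, -0.09], "roll": 0},
    {"translation": [0, 0, -0.11], "roll": 0},
    {"translation": [0, 0, -0.13], "roll": 0},
    {"translation": [0, 0, -0.15], "roll": 0},
    {"translation": [0, 0, -0.155], "roll": 0},
    {"translation": [0, 0, -0.155], "roll": 0},
  ],
  jaw=0.0,
)

```text
clock: 9.2
tcp_pos: [0.5421, 0.2682, 0.2238]
ee_rot: [0.297, 3.125, 0.001]
ft_force: [0.4, 0.7, 0.4]
opening: 0.0004
grasp_force: 0.0
```

```bash
python3 - <<'E'
from h import *
s=env.observe();p=(s["tcp_pos"],s["ee_rot"]);np.save("p2.npy",np.array(p));go(.4391,.1257,.15)
a=env.grab_frame("wrist");cv2.imwrite("pics/w2.png",a[:,:,::-1])
for n,lo,hi in(("yel",(20,120,100),(35,255,255)),("blue",(100,120,60),(125,255,255)),("red",(0,150,100),(8,255,255)),("green",(55,150,50),(85,255,255))):
    for c,t in blobs(a,lo,hi,(0,0,512,200),150)[0]: print(n,c,t[4],ray("wrist",c,.06,p).round(4))
E
```

```text
tcp [0.5421 0.2682 0.2238] yaxis [0.1886 0.982 ] tz [ 2.1e-03  6.0e-04 -1.0e+00] shift [ 0.0744 -0.1595  0.0735] t 9.2 0.00035544828823464835
yel [246.77822581  68.72446237] 744 [0.45   0.2766 0.06  ]
yel [369.6884058   92.26811594] 276 [0.4909 0.3827 0.06  ]
blue [192.02673797  75.80213904] 748 [0.4467 0.2271 0.06  ]
blue [359.89279438 170.6572935 ] 569 [0.5626 0.3665 0.06  ]
red [137.44126984  82.43650794] 630 [0.443  0.1772 0.06  ]
green [84.72032742 89.2005457 ] 733 [0.4397 0.1284 0.06  ]
```

View pics/w2.png

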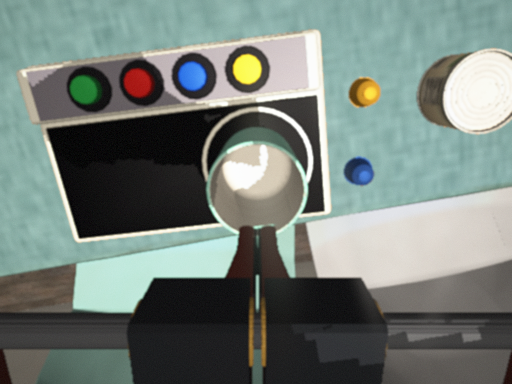

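The mug rim is centred at about (257.5,188) and is concentric with the ring's columns 202–313, so it looks in place. I'll check numerically while moving above the green key.

>>> drive_tool(
  rows=[
    {"translation": [0.015, -0.03, 0], "roll": -0.117},
    {"translation": [0.03, -0.06, 0], "roll": -0.117},
    {"translation": [0.045, -0.09, 0], "roll": -0.117},
    {"translation": [0.06, -0.12, 0], "roll": -0.117},
    {"translation": [0.07, -0.15, 0], "roll": -0.117},
    {"translation": [0.074, -0.157, 0.03], "roll": -0.117},
    {"translation": [0.074, -0.157, 0.06], "roll": -0.117},
    {"translation": [0.074, -0.157, 0.09], "roll": -0.117},
    {"translation": [0.074, -0.157, 0.11], "roll": -0.117},
    {"translation": [0.074, -0.157, 0.12], "roll": -0.117},
  ],
  jaw=0.0,
  squeeze=20,
)

```text
clock: 10.25
tcp_pos: [0.4369, 0.1274, 0.1001]
ee_rot: [-0.114, -3.135, 0.001]
ft_force: [0.0, 0.3, 0.2]
opening: 0.0
grasp_force: 0.0
```

```bash
python3 - <<'E'
from h import *
p=np.load("p2.npy");print("rim w",ray("wrist",(257.5,188),.126,p))
go(.4391,.128,.07)
s=env.observe();a=env.grab_frame("top")
cv2.imwrite("pics/top2.png",cv2.resize(a[90:220,190:380,::-1],None,fx=4,fy=4,interpolation=cv2.INTER_CUBIC))
E
```

```text
rim w [0.54153002 0.2688033  0.126     ]
tcp [0.4369 0.1274 0.1001] yaxis [0.073  0.9973] tz [-5.e-03 -7.e-04 -1.e+00] shift [-0.0023  0.0008  0.0301] t 10.25 4.1392096948049916e-05
```

View pics/top2.png

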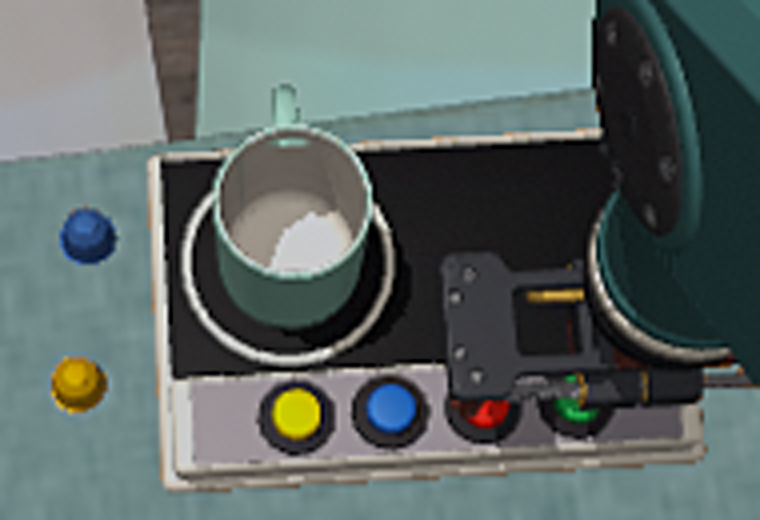

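The mug stands upright in the ring (rim at crop (293,201), foot clear of the ring on all sides) and the gripper is above the green key. I'll settle and read the pose.

>>> drive_tool(
  rows=[
    {"translation": [0, 0, 0.01], "roll": 0},
    {"translation": [0, 0, 0.02], "roll": 0},
    {"translation": [0, 0, 0.03], "roll": 0},
    {"translation": [0, 0, 0.03], "roll": 0},
    {"translation": [0, 0, 0.03], "roll": 0},
    {"translation": [0, 0, 0.03], "roll": 0},
    {"translation": [0, 0, 0.03], "roll": 0},
    {"translation": [0, 0, 0.03], "roll": 0},
    {"translation": [0, 0, 0.03], "roll": 0},
    {"translation": [0, 0, 0.03], "roll": 0},
  ],
)

```text
clock: 11.3
tcp_pos: [0.4393, 0.1278, 0.0728]
ee_rot: [0.114, 3.139, -0.0]
ft_force: [0.1, 0.5, -0.5]
opening: 0.001
grasp_force: 0.0
```

```bash
python3 - <<'E'
from h import *
print(ray("top",(263.4,140.2),.126)); go(.4391,.128,.0535)
E
```

```text
[0.54087627 0.26589746 0.126     ]
tcp [0.4393 0.1278 0.0728] yaxis [0.0728 0.9973] tz [ 2.e-04 -1.e-04 -1.e+00] shift [0.0002 0.0002 0.0193] t 11.3 0.0010017734834625088
```

>>> drive_tool(
  rows=[
    {"translation": [0, 0, 0.008], "roll": 0},
    {"translation": [0, 0, 0.013], "roll": 0},
    {"translation": [0, 0, 0.016], "roll": 0},
    {"translation": [0, 0, 0.019], "roll": 0},
    {"translation": [0, 0, 0.0198], "roll": 0},
    {"translation": [0, 0, 0.0198], "roll": 0},
    {"translation": [0, 0, 0.0198], "roll": 0},
    {"translation": [0, 0, 0.0198], "roll": 0},
    {"translation": [0, 0, 0.0198], "roll": 0},
    {"translation": [0, 0, 0.0198], "roll": 0},
  ],
)

```text
clock: 12.3
tcp_pos: [0.4394, 0.1278, 0.054]
ee_rot: [0.114, 3.139, -0.0]
ft_force: [-4.1, -1.4, 20.9]
opening: 0.0004
grasp_force: 10.6
```

Green is fully down (21 N, TCP z 0.054). Next I release and move over to yellow.

>>> drive_tool(
  rows=[
    {"translation": [0, 0, -0.01], "roll": 0},
    {"translation": [0, 0, -0.03], "roll": 0},
    {"translation": [0, 0, -0.04], "roll": 0},
    {"translation": [0, 0.03, -0.04], "roll": 0},
    {"translation": [0, 0.06, -0.04], "roll": 0},
    {"translation": [0, 0.09, -0.04], "roll": 0},
    {"translation": [0, 0.12, -0.04], "roll": 0},
    {"translation": [0, 0.14, -0.04], "roll": 0},
    {"translation": [0, 0.149, -0.04], "roll": 0},
    {"translation": [0, 0.149, -0.04], "roll": 0},
  ],
)

```text
clock: 13.3
tcp_pos: [0.45, 0.2771, 0.0926]
ee_rot: [-0.112, -3.139, 0.0]
ft_force: [-1.1, -0.6, -0.8]
opening: 0.0004
grasp_force: 0.0
```

>>> drive_tool(
  rows=[
    {"translation": [0, 0, 0.01], "roll": 0},
    {"translation": [0, 0, 0.02], "roll": 0},
    {"translation": [0, 0, 0.02], "roll": 0},
    {"translation": [0, 0, 0.02], "roll": 0},
    {"translation": [0, 0, 0.02], "roll": 0},
    {"translation": [0, 0, 0.02], "roll": 0},
    {"translation": [0, 0, 0.02], "roll": 0},
    {"translation": [0, 0, 0.02], "roll": 0},
    {"translation": [0, 0, 0.02], "roll": 0},
    {"translation": [0, 0, 0.02], "roll": 0},
  ],
)

```text
clock: 14.3
tcp_pos: [0.4501, 0.2765, 0.0729]
ee_rot: [0.114, 3.139, -0.0]
ft_force: [0.5, -0.5, -0.2]
opening: 0.0003
grasp_force: 0.0
```

```bash
python3 -c "
from h import *
go(.4495,.2765,.053)"
```

```text
tcp [0.4501 0.2765 0.0729] yaxis [0.0727 0.9974] tz [ 2.e-04 -0.e+00 -1.e+00] shift [ 0.0006 -0.      0.0199] t 14.3 0.00029280155074773353
```

Press yellow, release, then move over to blue (50 mm along −y).

>>> drive_tool(
  rows=[
    {"translation": [0, 0, 0.008], "roll": 0},
    {"translation": [0, 0, 0.013], "roll": 0},
    {"translation": [0, 0, 0.016], "roll": 0},
    {"translation": [0, 0, 0.019], "roll": 0},
    {"translation": [0, 0, 0.0198], "roll": 0},
    {"translation": [0, 0, 0.0198], "roll": 0},
    {"translation": [0, 0, 0.0198], "roll": 0},
    {"translation": [0, 0, 0.0198], "roll": 0},
    {"translation": [0, 0, 0.0198], "roll": 0},
    {"translation": [0, 0, 0.0198], "roll": 0},
  ],
)

```text
clock: 15.3
tcp_pos: [0.4501, 0.2764, 0.0541]
ee_rot: [0.114, 3.139, 0.0]
ft_force: [-2.9, -1.5, 15.2]
opening: 0.001
grasp_force: 7.8
```

>>> drive_tool(
  rows=[
    {"translation": [0, 0, -0.01], "roll": 0},
    {"translation": [0, 0, -0.03], "roll": 0},
    {"translation": [0, 0, -0.04], "roll": 0},
    {"translation": [0, -0.02, -0.04], "roll": 0},
    {"translation": [0, -0.04, -0.04], "roll": 0},
    {"translation": [0, -0.0495, -0.04], "roll": 0},
    {"translation": [0, -0.0495, -0.03], "roll": 0},
    {"translation": [0, -0.0495, -0.02], "roll": 0},
    {"translation": [0, -0.0495, -0.02], "roll": 0},
    {"translation": [0, -0.0495, -0.02], "roll": 0},
  ],
)

```text
clock: 16.3
tcp_pos: [0.4461, 0.2274, 0.0723]
ee_rot: [-0.113, -3.138, 0.001]
ft_force: [0.1, -0.2, 0.2]
opening: 0.0007
grasp_force: 0.0
```

```bash
python3 -c "
from h import *
go(.446,.227,.053)"
```

```text
tcp [0.4461 0.2274 0.0723] yaxis [0.0722 0.9974] tz [-1.4e-03 -4.0e-04 -1.0e+00] shift [ 0.     -0.0004  0.0193] t 16.3 0.0006560915841062357
```

>>> drive_tool(
  rows=[
    {"translation": [0, 0, 0.008], "roll": 0},
    {"translation": [0, 0, 0.013], "roll": 0},
    {"translation": [0, 0, 0.016], "roll": 0},
    {"translation": [0, 0, 0.019], "roll": 0},
    {"translation": [0, 0, 0.0198], "roll": 0},
    {"translation": [0, 0, 0.0198], "roll": 0},
    {"translation": [0, 0, 0.0198], "roll": 0},
    {"translation": [0, 0, 0.0198], "roll": 0},
    {"translation": [0, 0, 0.0198], "roll": 0},
    {"translation": [0, 0, 0.0198], "roll": 0},
  ],
)

```text
clock: 17.3
tcp_pos: [0.4467, 0.2274, 0.0542]
ee_rot: [0.114, 3.139, 0.001]
ft_force: [-3.1, 0.4, 11.3]
opening: 0.0002
grasp_force: 6.3
```

>>> drive_tool(
  rows=[
    {"translation": [0, 0, -0.02], "roll": 0},
    {"translation": [0, 0, -0.05], "roll": 0},
    {"translation": [0, 0, -0.08], "roll": 0},
    {"translation": [0, 0, -0.11], "roll": 0},
    {"translation": [0, 0, -0.14], "roll": 0},
    {"translation": [0, 0, -0.17], "roll": 0},
    {"translation": [0, -0.04, -0.17], "roll": 0},
    {"translation": [0, -0.08, -0.17], "roll": 0},
    {"translation": [0, -0.12, -0.17], "roll": 0},
    {"translation": [0, -0.16, -0.17], "roll": 0},
  ],
)

```text
clock: 18.3
tcp_pos: [0.4343, 0.0661, 0.2232]
ee_rot: [0.113, 3.14, -0.001]
ft_force: [0.8, 0.4, 0.2]
opening: 0.0003
grasp_force: 0.0
```

```bash
python3 - <<'E'
from h import *
a=env.grab_frame("top")
cv2.imwrite("pics/top3.png",cv2.resize(a[90:220,140:380,::-1],None,fx=3,fy=3,interpolation=cv2.INTER_CUBIC))
E
```

```text
(no output)
```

View pics/top3.png

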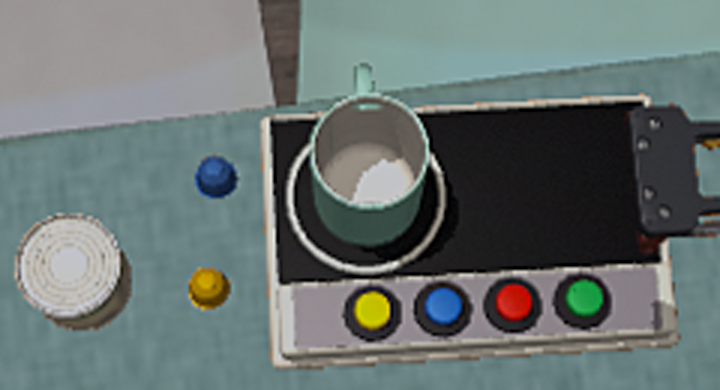

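The mug is upright in the ring with its rim at crop (370,152). All keys are up, the tin and capsules haven't moved, and the arm is clear.

```bash
python3 -c "
from workcell import env
print(env.hand_in())"
```

```text
the job is handed in; nothing more can be done
None
```

I slid the mint mug into the ring and pressed green, yellow and blue right down in that order, releasing each before the next; red was not pressed, the tin and capsules stayed put, and the job is handed in (no verdict was returned).

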